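Roll-test selector shafts and scrap the bent one

TASK

Test the three selector shafts on the springy inspection plate: with a light fingertip on its neck, roll each one across the plate until it lies square against its two stop blocks, feeling for wobble. When all three have been rolled, put the one that wobbles (its neck is bent) in the scrap tray and leave the two that roll true lying against their stops, without ever lifting those off the plate. Never bear down hard on the plate and do not disturb the parts lying around.

Things in the scene. Friction and masses are not known exactly. Their poses are not given: they have to be found in the camera images.
- base: fixed box-shaped steel stand, 170 x 345 x 36 mm, under the inspection plate; origin at the centre of its underside, z up, x the rolling direction (from the starts to the stops), y the long side. Three lanes lie side by side 105 mm apart along y (lane 1 at y = +105 mm, 2 at 0, 3 at -105). In each lies one shaft, its axis along y; which shaft lies in which lane varies, exactly one is bent
- plate: ground steel plate, 170 x 345 x 18 mm, under the shafts; origin at the centre of its underside. On soft rubber feet it gives straight down 1 mm per 3 N (12 mm at most). Its top is 68 mm above the table, 0.8 mm more with a shaft taken off. Each lane has two stop blocks, 12 mm high, 12 thick, 14 wide, in front of the shaft's two end lands only (61 mm free between them)
- lane1_start (a point): lane 1: middle of the shaft's axis at the start, 20 mm above the plate. Every shaft is 90 mm long, 0.25 kg: two end lands, 40 mm diameter, 15 mm long, that roll on the plate, and between them a neck, 14 mm diameter, 60 mm long, concentric with the lands if the shaft is true, its top then 7 mm above this point. From above all look alike
- lane2_start (a point): the same in lane 2. On the bent shaft, in whichever lane, the middle 26 mm of the neck are bowed 3 mm off the axis. At the start the bow points straight down (neck top 4 mm above the axis), so its top rises as it rolls: by 0.9 mm after an eighth of a turn, by 2.8 mm at the stops, where the bow points back to the start
- lane3_start (a point): the same in lane 3
- lane1_stop (a point): lane 1: middle of the shaft's axis when both lands touch the stop blocks, 30 mm past the start, 20 mm above the plate. On the way the shaft turns 86 degrees, and a fingertip that rides on the neck without slipping travels about 40 mm. A shaft stays where it is left
- lane2_stop (a point): the same in lane 2
- lane3_stop (a point): the same in lane 3
- scrap_tray: open grey sheet tray, 140 x 170 mm outside and 45 mm high, walls and floor 4 mm, fixed on the table; origin at the centre of its underside, long side along its y. A shaft fits in it either way
- piston_a: bare alloy piston, 76 mm across and 66 mm high, bystander, origin at the centre of its underside
- bearing_b: ball bearing, 62 mm across and 17 mm high, bystander, origin at the centre of its underside
- nut_big: big hexagon nut, 46 x 52 x 23 mm, bystander, origin at the centre of its underside
- jar_a: jar with a black cap, 51 mm across and 95 mm high, bystander, origin at the centre of its underside

How it is judged:
On the way, in this order (a step that is already met when the one before it is completed fails the run):
1. all three shafts have been rolled and lie on the plate against their stops (x of each of shaft_p_c0, shaft_p_c1, shaft_q_c0, shaft_q_c1, shaft_r_c0, shaft_r_c1 in the frame of base above 0.018 m and z of shaft_p_c0 in the frame of base between 0.074 and 0.097 m and z of shaft_q_c0 in the frame of base between 0.074 and 0.097 m and z of shaft_r_c0 in the frame of base between 0.074 and 0.097 m), for 0.2 s.
2. the bent shaft lies in the scrap tray (x of shaft_r_c4 in the frame of scrap_tray between -0.066 and 0.066 m and y of shaft_r_c4 in the frame of scrap_tray between -0.081 and 0.081 m and z of shaft_r_c4 in the frame of scrap_tray below 0.045 m), for 0.2 s.
At the end, for the whole second after the job is handed in: The bent shaft lies wholly in the scrap tray, the middle of its neck below the rim (45 mm) and inside the walls; both true shafts lie on the plate with both lands within about 6 mm of their stop blocks (all of step 2 and x of each of shaft_p_c0, shaft_p_c1, shaft_q_c0, shaft_q_c1 in the frame of base above 0.018 m and z of shaft_p_c0 in the frame of base between 0.074 and 0.097 m and z of shaft_q_c0 in the frame of base between 0.074 and 0.097 m); the robot touches nothing.
It fails at once if the plate is loaded with more than 30 N in all (the three shafts weigh 7.4 N, so about 22 N from the finger) (contact force between plate and anything else above 30 N).
It fails at once if a true shaft is lifted more than 15 mm off the plate (z of any of shaft_p_c0, shaft_q_c0 in the frame of base above 0.103 m).
It fails at once if the bent shaft is lifted off the plate before the others have been rolled to their stops (z of shaft_r_c0 in the frame of base above 0.117 m and x of any of shaft_p_c0, shaft_q_c0 in the frame of base below 0.018 m).
It fails at once if a bystander is moved more than 30 mm (distance of any of piston_a, bearing_b, nut_big, jar_a from where it was at the start of the episode above 0.03 m).
It also fails if it takes over 72 s, if anything falls off the work surface, if the arm or the gripper's body presses on something with over 40 N, if the wrist force passes 120 N, or if a joint passes its speed limit or range.

ROBOT

A 6-joint arm with a two-finger parallel gripper is mounted at the origin on a cart in front of the work surface, level with it; the furniture and walls round the work are solid. World frame = base frame: x ahead of the robot, y to its left, z up, the work surface at z = 0. Lengths are in m, angles in rad, forces in N, time in s.
With the tool pointing down it reaches from about 0.25 to 0.725 m from the base axis. Payload 9.7 kg.
Tool frame: the origin (TCP) lies between the finger pads; the fingertips stand arm.finger_overhang ahead of it and the grasp point (between the pads) lies 11 mm behind it (arm.finger_overhang is the distance from the TCP to the fingertips, in m); z points along the fingers, y is the line along which they close (so a half turn about z gives the same grasp; the last joint's range is limited). The gripper opens to 85 mm and grips with 20 to 120 N. Pads are 22 mm wide; open, the fingers measure 114 mm over their backs; the gripper's body (76 mm by 85 mm) begins 54 mm behind the grasp point. The pads swing forward as they close: fully open they stand 13 mm farther back than shut.
Start: joints at [-1.162, 0.087, 0.176, 1.66, 0, 1.571], TCP at [0.219, -0.505, 0.239] pointing down, gripper open.
Joint ranges: [-3.13, 3.13], [-0.85, 1.81], [-1.15, 1.24], [-2.2, 2.28], [-1.44, 1.52], [-3.14, 3.14]. Speed limits (rad/s): [2.22, 2.22, 2.57, 3.14, 3.14, 3.14].

INTERFACE

Orientations are given as a 3x3 rotation matrix whose columns are the frame's x, y, z axes.
In Python, from workcell import arm gives the robot as it stands.
- The arm moves only by the tool arm_command, never from a script. Its argument "rows" is a list of rows, each a list of 4 numbers: the shift along the world's x, y, z in cm, then the turn about the world's z in rad. In form: [[tx, ty, tz, turn], ...]. A call has 1 to 12 rows; each row is the pose to reach, as a shift and turn from the pose commanded when the call began; what a row does not reach only later rows make up. A row lasts 1/10 s, in which the tool goes at most 50 mm and 8.59 degrees, less where a joint would pass 70% of its speed; a pose out of reach is approached as far as the arm can. A call with a gripper value outside its range is refused whole. "claw" is the opening, from -1 (shut) to 1 (fully open), set as the call begins (left out, the last holds). The fingers move at their own pace and stop on an object; "squeeze" is the grip in N (left out, the last holds). Time passes only in rows, so rows that repeat a pose let the fingers close. It gives the time, the measured TCP pose, the force, the opening and the grip force at its end, in the units of the state.
- arm.observe(): the state, without advancing time (a new reading comes with each control period).
- arm.snapshot(name): name is "scene" or "side" or "wrist"; returns the picture (384x512x3 uint8, red, green, blue); there is no depth.
- arm.camera_params(name): a dict with "K" (3x3 intrinsics, pixels), "pose" (4x4, takes a point from camera to world coordinates). Camera axes: x right, y up, looking along -z (the intrinsics and any distortion apply to the point x, -y, -z); pixel columns grow to the right and rows downward; lengths in m; the calibration is good to about 2 mm. A picture is of the moment at which its call begins: read the wrist's pose just before it. camera_params takes no time and is no camera call; for the wrist camera it gives the pose at the moment of the call.
- arm.job_done(): hands the job in; it is judged then, once.
The state is a dict: "time_s": time; "joint_pos": joint angles; "qd": joint speeds; "joint_efforts": joint torques, N m; "tcp_pos": TCP position; "tcp_rot": TCP orientation; "wrist_force": force on the tool from outside, world axes, zero at the start; "wrist_torque": the same for the moment, N m; "opening": opening from 0.0 (shut) to 1.0 (fully open); "finger_force": force on a finger pad.
Only numpy, scipy, OpenCV 4.12 (cv2) and the standard library are available. Lean on these libraries where they do the work, as an engineer would, in place of code of your own. Each camera call takes 0.05 s, during which the arm holds its last target. There are 200 camera calls.

## Working session

There is one attempt and no reset: what is moved stays moved. The work goes in short steps, Python scripts to look and compute and a tool call to move; the robot and the scene stay as the last step left them, time stands still between calls to the robot, and variables do not carry over. Pictures are saved under pics/ and viewed, at most 10 in all, crops included, and the job is handed in when it is done.

Besides the shell and the picture viewer there is one more tool, called after "Emit:" as name(argument=value, ...), one argument or row to a line, values as JSON. arm_command: Moves the arm, as the interface text tells. Its arguments: {"type":"object","properties":{"rows":{"type":"array","items":{"type":"array","items":{"type":"number"}}},"claw":{"type":"number"},"squeeze":{"type":"number"}},"required":["rows"]}

```bash
mkdir -p pics; python3 - <<'E'
from workcell import arm
import cv2
for n in("scene","side"):
    p=arm.snapshot(n); cv2.imwrite(f"pics/{n}0.png",cv2.resize(p[:,:,::-1],(800,600),interpolation=cv2.INTER_CUBIC))
    c=arm.camera_params(n); print(n,c)
print(arm.finger_overhang); print(arm.observe())
E
```

```text
scene {'K': array([[374.70482627,   0.        , 258.85796669],
       [  0.        , 374.70482627, 190.72140422],
       [  0.        ,   0.        ,   1.        ]]), 'pose': array([[ 0.96788689, -0.08271577,  0.23738799,  0.7560059 ],
       [ 0.24992819,  0.4181784 , -0.87330563, -0.88289497],
       [-0.02703438,  0.90459103,  0.42542239,  0.51878638],
       [ 0.        ,  0.        ,  0.        ,  1.        ]])}
side {'K': array([[467.23224685,   0.        , 254.67458065],
       [  0.        , 467.23224685, 188.40242286],
       [  0.        ,   0.        ,   1.        ]]), 'pose': array([[ 0.94377752, -0.14525705,  0.29695855,  0.94380271],
       [ 0.33033947,  0.44874416, -0.83036409, -1.22353007],
       [-0.01264218,  0.88177609,  0.47149878,  0.76286039],
       [ 0.        ,  0.        ,  0.        ,  1.        ]])}
0.008
{'time_s': 0.1, 'joint_pos': array([-1.16197670e+00,  8.74238468e-02,  1.75212384e-01,  1.65980590e+00,
        1.99659107e-05,  1.57080642e+00]), 'qd': array([-0.00199864, -0.00085637,  0.00226134, -0.00027166, -0.0009301 ,
       -0.00019516]), 'joint_efforts': array([ 3.62503069e-04, -5.21561658e+01,  4.65652478e+01,  1.59199949e-02,
        2.75523817e-06, -2.75023929e-06]), 'tcp_pos': array([ 0.21856618, -0.50449156,  0.23864314]), 'tcp_rot': array([[ 9.17594715e-01,  3.97516945e-01, -4.67072629e-04],
       [ 3.97517218e-01, -9.17594021e-01,  1.12834592e-03],
       [ 1.99535691e-05, -1.22103366e-03, -9.99999254e-01]]), 'wrist_force': array([ 0.50878997,  0.3293347 , -0.51565094]), 'wrist_torque': array([ 0.00973145, -0.04475373, -0.04028349]), 'finger_force': 0.0, 'opening': 1.0011057207584084}
```

View pics/scene0.png

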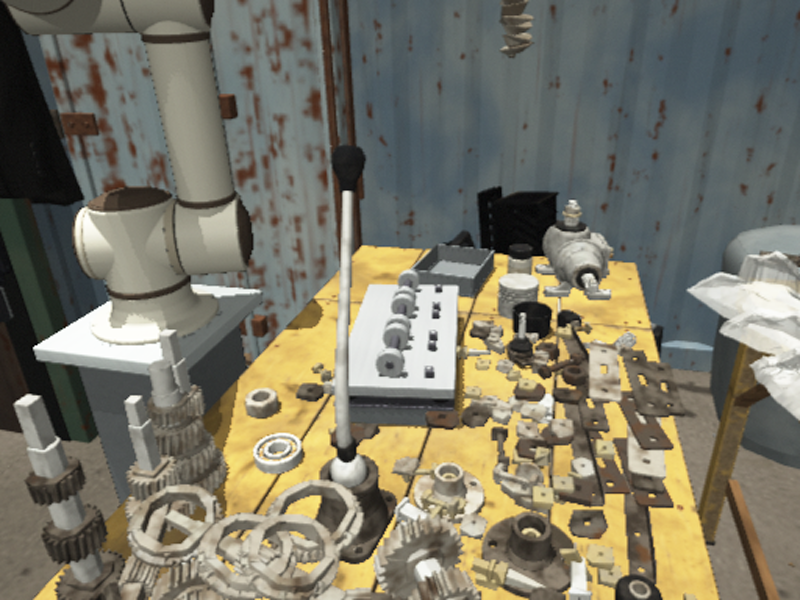

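View pics/side0.png

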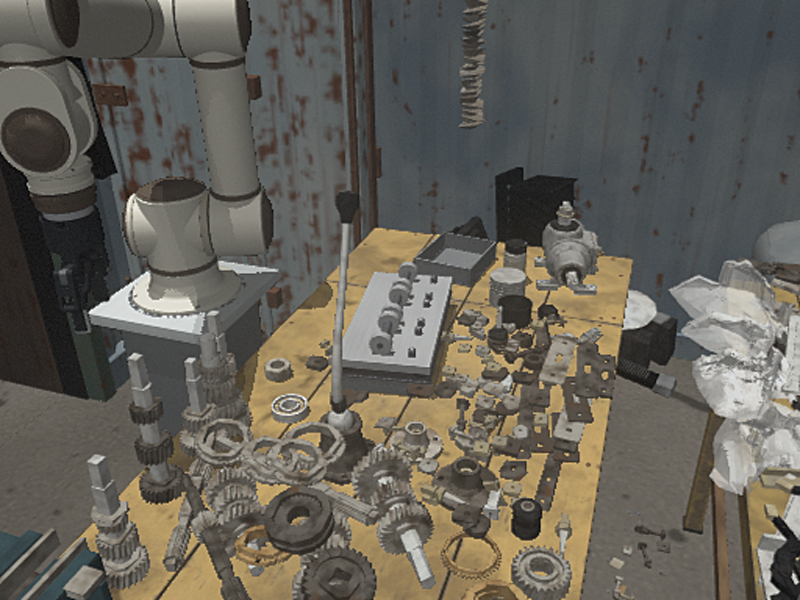

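The scene view shows the plate (top corners about (348,388), (455,400), (458,287), (362,285)). It has three shafts on its left and the stop blocks at about x=435. The tray is behind it at (455,268), and a tall gear lever stands in front at (345,450). I'll turn these pixels into positions.

```bash
cat > h.py <<'E'
from workcell import arm
import numpy as np, cv2
def ray(c,u,v):
    d=np.linalg.inv(c["K"])@[u,v,1.]; d=np.array([d[0],-d[1],-d[2]])
    return c["pose"][:3,3], c["pose"][:3,:3]@d
def hit(c,u,v,z):
    o,d=ray(c,u,v); return o+d*(z-o[2])/d[2]
def proj(c,P):
    q=c["pose"][:3,:3].T@(np.asarray(P)-c["pose"][:3,3]); p=c["K"]@[q[0],-q[1],-q[2]]; return p[:2]/p[2]
E
python3 - <<'E'
from h import *
np.set_printoptions(precision=3,suppress=True)
s=.64
for n,L in dict(scene=[(348,388,.068),(455,400,.068),(458,287,.068),(362,285,.068),(415,272,.045),(440,245,.045),(494,253,.045),(484,284,.045),(348,460,.05),(390,540,0),(345,150,.4),(345,150,.3),(263,412,0),(278,462,0)],side=[(343,358,.068),(434,376,.068),(452,276,.068),(377,272,.068),(415,263,.045),(496,243,.045),(347,195,.4),(347,195,.3),(345,420,.05)]).items():
    c=arm.camera_params(n)
    for u,v,z in L: print(n,u,v,hit(c,u*s,v*s,z))
for n in("scene","side"):
    p=arm.snapshot(n)[:,:,::-1]
    r=p[150:280,200:330]
    cv2.imwrite(f"pics/{n}c.png",cv2.resize(r,(600,600),interpolation=cv2.INTER_CUBIC))
a=cv2.imread("pics/scenec.png");b=cv2.imread("pics/sidec.png")
cv2.imwrite("pics/both.png",np.hstack([a[:,:400],b[:,:400]]) )
E
```

```text
scene 348 388 [ 0.501 -0.253  0.068]
scene 455 400 [ 0.649 -0.25   0.068]
scene 458 287 [0.591 0.109 0.068]
scene 362 285 [0.41  0.083 0.068]
scene 415 272 [0.481 0.218 0.045]
scene 440 245 [0.501 0.389 0.045]
scene 494 253 [0.63  0.359 0.045]
scene 484 284 [0.631 0.184 0.045]
scene 348 460 [ 0.542 -0.372  0.05 ]
scene 390 540 [ 0.608 -0.432  0.   ]
scene 345 150 [ 0.538 -0.299  0.4  ]
scene 345 150 [0.354 0.193 0.3  ]
scene 263 412 [ 0.359 -0.245  0.   ]
scene 278 462 [ 0.43  -0.342  0.   ]
side 343 358 [ 0.493 -0.251  0.068]
side 434 376 [ 0.659 -0.254  0.068]
side 452 276 [0.588 0.113 0.068]
side 377 272 [0.43  0.082 0.068]
side 415 263 [0.479 0.195 0.045]
side 496 243 [0.629 0.359 0.045]
side 347 195 [ 0.548 -0.325  0.4  ]
side 347 195 [ 0.439 -0.077  0.3  ]
side 345 420 [ 0.554 -0.388  0.05 ]
```

View pics/scenec.png

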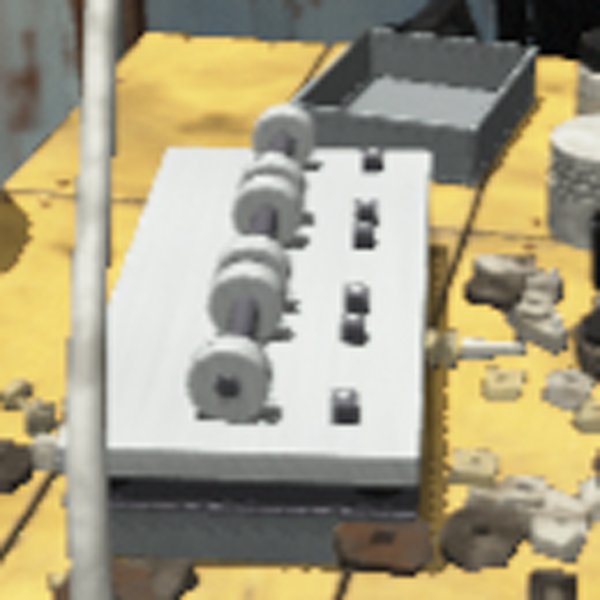

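The crop shows the plate corners at (105,447), (420,460), (430,152) and (165,148). The land 3 outer face is centred at (228,385), and the stop blocks are at (345,405), (355,325), (357,297), (365,235), (366,210) and (373,160). I'll fit the base pose to these.

```bash
python3 - <<'E'
from h import *
from scipy.optimize import least_squares
np.set_printoptions(precision=4,suppress=True)
c=arm.camera_params("scene")
o=[((105,447),(-.085,-.1725,.068)),((420,460),(.085,-.1725,.068)),((430,152),(.085,.1725,.068)),((165,148),(-.085,.1725,.068)),((228,385),('s',-.15,.088))]
f=lambda u,v:np.array([200+u*130/600,150+v*130/600])
def B(p,q):
    x=p[3] if q[0]=='s' else q[0]; C,S=np.cos(p[2]),np.sin(p[2])
    return [p[0]+C*x-S*q[1],p[1]+S*x+C*q[1],q[2]]
r=lambda p:np.concatenate([proj(c,B(p,q))-f(*u) for u,q in o])
s=least_squares(r,[.54,-.08,.15,-.006]); p=s.x
print(p,s.fun.reshape(-1,2))
for y in(.105,0,-.105): print(np.array(B(p,('s',y,.088))))
# stop blocks tops front-ish, in base frame
C,S=np.cos(p[2]),np.sin(p[2])
for u,v in[(345,392),(355,315),(357,285),(365,225),(366,202),(373,152)]:
    h=hit(c,*f(u,v),.08)[:2]-p[:2]; print(C*h[0]+S*h[1],-S*h[0]+C*h[1])
E
```

```text
[ 0.5383 -0.0651  0.1867 -0.016 ] [[-5.7867 -0.0107]
 [ 5.1539 -1.6799]
 [ 0.2049 -0.8148]
 [ 0.4825 -0.0642]
 [-0.004   0.3368]]
[0.5031 0.0351 0.088 ]
[ 0.5225 -0.0681  0.088 ]
[ 0.542  -0.1713  0.088 ]
0.03878450223832519 -0.14074406544180423
0.04186552608956544 -0.06631357582387999
0.04219999560800577 -0.03394546049263489
0.04521045855068811 0.03763356232502946
0.04527377575434988 0.06779242389306941
0.04841941457128236 0.13949722707401357
```

```bash
python3 - <<'E'
from h import *
from scipy.optimize import least_squares
np.set_printoptions(precision=4,suppress=True)
c=arm.camera_params("scene")
o=[((420,460),(.085,-.1725,.068)),((430,152),(.085,.1725,.068)),((165,148),(-.085,.1725,.068)),((228,385),('s',-.15,.088))]
for (u,v),y in zip([(345,392),(355,315),(357,285),(365,225),(366,202),(373,152)],(-.1425,-.0675,-.0375,.0375,.0675,.1425)): o.append(((u,v),('b',y,.08)))
f=lambda u,v:np.array([200+u*130/600,150+v*130/600])
def B(p,q):
    x=p[3] if q[0]=='s' else p[4] if q[0]=='b' else q[0]; C,S=np.cos(p[2]),np.sin(p[2])
    return [p[0]+C*x-S*q[1],p[1]+S*x+C*q[1],q[2]]
r=lambda p:np.concatenate([proj(c,B(p,q))-f(*u) for u,q in o])
s=least_squares(r,[.54,-.08,.15,-.006,.045],loss='soft_l1'); p=s.x
print(p,r(p).reshape(-1,2))
for y in(.105,0,-.105): print(np.array(B(p,('s',y,.088))))
print(proj(c,B(p,(-.085,-.1725,.068)))/.64)
E
```

```text
[ 0.5322 -0.0655  0.1569 -0.0056  0.0496] [[-0.1199 -1.309 ]
 [-0.0951 -0.563 ]
 [ 0.3343 -0.5009]
 [-0.0025  0.0922]
 [ 0.2313  0.587 ]
 [-0.1343  0.3864]
 [ 0.0785  0.83  ]
 [-0.1949  0.1448]
 [ 0.1177  0.1663]
 [-0.1918 -0.3169]]
[0.5103 0.0373 0.088 ]
[ 0.5267 -0.0664  0.088 ]
[ 0.5431 -0.1701  0.088 ]
[331.4864 384.2048]
```

The base sits at about (0.532, -0.0655) with yaw 0.157. I'll move to lane 3 by a path that stays clear of the lever, with the gripper shut.

Emit:
arm_command(
  rows=[
    [2, 5, 2, 0.13],
    [4, 10, 2, 0.26],
    [6, 15, 2, 0.4],
    [8, 20, 2, 0.53],
    [9, 25, 2, 0.66],
    [10, 29, 2, 0.79],
    [12, 31, 2, 0.92],
    [15, 32, 2, 1.05],
    [19, 33, 2, 1.19],
    [23, 33.4, 2, 1.32],
  ],
  claw=-1,
)

```text
time_s: 1.2
tcp_pos: [0.45, -0.1694, 0.2597]
tcp_rot: [[-0.164, 0.986, 0.001], [0.986, 0.164, -0.0], [-0.001, 0.001, -1.0]]
wrist_force: [0.2, -0.2, 0.6]
opening: 0.001
finger_force: 0.0
```

```bash
python3 - <<'E'
from h import *
np.set_printoptions(precision=4,suppress=True)
s=arm.observe(); print(s["time_s"],s["tcp_pos"],s["tcp_rot"],s["wrist_force"],s["opening"])
c=arm.camera_params("wrist"); p=arm.snapshot("wrist"); print(c)
cv2.imwrite("pics/w0.png",p[:,:,::-1])
E
```

```text
1.2 [ 0.45   -0.1694  0.2597] [[-0.164   0.9865  0.0011]
 [ 0.9865  0.164  -0.0004]
 [-0.0006  0.001  -1.    ]] [ 0.1743 -0.1613  0.5926] 0.0010156263319828272
{'K': array([[311.4578,   0.    , 250.791 ],
       [  0.    , 311.4578, 188.8568],
       [  0.    ,   0.    ,   1.    ]]), 'pose': array([[ 0.9862, -0.1587, -0.0465,  0.4385],
       [ 0.1654,  0.949 ,  0.2685, -0.101 ],
       [ 0.0015, -0.2725,  0.9621,  0.3954],
       [ 0.    ,  0.    ,  0.    ,  1.    ]])}
```

View pics/w0.png

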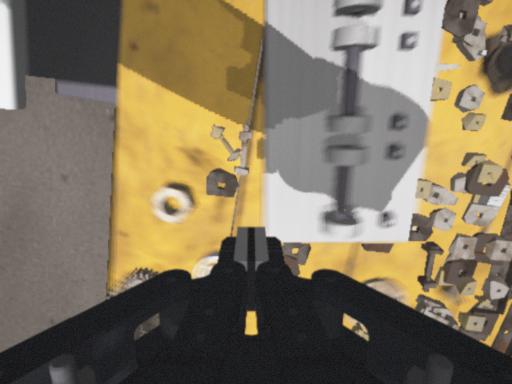

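In the wrist view, lane 3's neck runs from (344,163) to (341,210) and lane 2's from (352,47) to (349,115). The plate's near corners are at (265,242) and (411,241).

```bash
python3 - <<'E'
from h import *
np.set_printoptions(precision=4,suppress=True)
c=arm.camera_params("wrist")
for u,v,z in[(344,163,.091),(341,210,.091),(352,47,.091),(349,115,.091),(265,242,.068),(411,241,.068),(397,153,.08),(400,121,.08),(407,40,.08)]: print(u,v,hit(c,u,v,z))
p=[.5322,-.0655,.1569];C,S=np.cos(p[2]),np.sin(p[2])
g=lambda x,y,z:[p[0]+C*x-S*y,p[1]+S*x+C*y,z]
for q in[(-.0056,-.075,.091),(-.0056,-.135,.091),(-.0056,.03,.091),(-.0056,-.03,.091),(-.085,-.1725,.068),(.085,-.1725,.068)]: print(q,proj(c,g(*q)))
E
```

```text
344 163 [ 0.5434 -0.143   0.091 ]
341 210 [ 0.5528 -0.1911  0.091 ]
352 47 [ 0.5237 -0.0397  0.091 ]
349 115 [ 0.5364 -0.0975  0.091 ]
265 242 [ 0.4856 -0.2505  0.068 ]
411 241 [ 0.6491 -0.2204  0.068 ]
397 153 [ 0.5973 -0.1252  0.08  ]
400 121 [ 0.5907 -0.0942  0.08  ]
407 40 [ 0.575  -0.0229  0.08  ]
(-0.0056, -0.075, 0.091) [339.7122 159.6119]
(-0.0056, -0.135, 0.091) [334.1794 216.9371]
(-0.0056, 0.03, 0.091) [350.9564  43.1116]
(-0.0056, -0.03, 0.091) [344.2642 112.4494]
(-0.085, -0.1725, 0.068) [256.1925 239.4946]
(0.085, -0.1725, 0.068) [405.3651 241.8972]
```

Emit:
arm_command(
  rows=[
    [4.5, 0, -2, 0],
    [9.1, 0, -4, 0],
    [9.1, 0, -8, 0],
    [9.1, 0, -11, 0],
    [9.1, 0, -13, 0],
    [9.1, 0, -14, 0],
    [9.1, 0, -14.6, 0],
    [9.1, 0, -14.6, 0],
    [9.1, 0, -14.6, 0],
  ],
)

```text
time_s: 2.15
tcp_pos: [0.5401, -0.1709, 0.1146]
tcp_rot: [[-0.157, 0.988, 0.002], [0.988, 0.157, -0.001], [-0.001, 0.002, -1.0]]
wrist_force: [0.4, -0.7, 0.3]
opening: -0.005
finger_force: 0.0
```

Emit:
arm_command(
  rows=[
    [0, 0, -0.2, 0],
    [0, 0, -0.4, 0],
    [0, 0, -0.6, 0],
    [0, 0, -0.7, 0],
    [0, 0, -0.8, 0],
    [0, 0, -0.8, 0],
    [0, 0, -0.8, 0],
  ],
)

```text
time_s: 2.85
tcp_pos: [0.5396, -0.1707, 0.1053]
tcp_rot: [[-0.157, 0.988, 0.0], [0.988, 0.157, -0.0], [-0.0, 0.0, -1.0]]
wrist_force: [-0.2, 0.2, 0.1]
opening: 0.001
finger_force: 0.0
```

Emit:
arm_command(
  rows=[
    [0, 0, -0.1, 0],
    [0, 0, -0.2, 0],
    [0, 0, -0.2, 0],
    [0, 0, -0.2, 0],
  ],
)

```text
time_s: 3.25
tcp_pos: [0.5396, -0.1706, 0.1033]
tcp_rot: [[-0.157, 0.988, -0.0], [0.988, 0.157, 0.0], [0.0, -0.0, -1.0]]
wrist_force: [-0.4, 0.2, -0.4]
opening: -0.001
finger_force: 0.0
```

Emit:
arm_command(
  rows=[
    [0, 0, -0.1, 0],
    [0, 0, -0.15, 0],
    [0, 0, -0.15, 0],
    [0, 0, -0.15, 0],
  ],
)

```text
time_s: 3.65
tcp_pos: [0.5396, -0.1707, 0.1018]
tcp_rot: [[-0.157, 0.988, 0.0], [0.988, 0.157, -0.0], [-0.0, 0.0, -1.0]]
wrist_force: [0.5, -0.8, -0.5]
opening: 0.003
finger_force: 0.0
```

Emit:
arm_command(
  rows=[
    [0, 0, -0.1, 0],
    [0, 0, -0.15, 0],
    [0, 0, -0.15, 0],
    [0, 0, -0.15, 0],
  ],
)

```text
time_s: 4.05
tcp_pos: [0.5396, -0.1707, 0.1003]
tcp_rot: [[-0.157, 0.988, -0.0], [0.988, 0.157, 0.0], [0.0, -0.0, -1.0]]
wrist_force: [0.2, 0.6, 0.8]
opening: -0.004
finger_force: 0.0
```

Emit:
arm_command(
  rows=[
    [0, 0, -0.05, 0],
    [0, 0, -0.1, 0],
    [0, 0, -0.1, 0],
    [0, 0, -0.1, 0],
  ],
)

```text
time_s: 4.45
tcp_pos: [0.5397, -0.1707, 0.0995]
tcp_rot: [[-0.157, 0.988, 0.0], [0.988, 0.157, -0.0], [-0.0, 0.0, -1.0]]
wrist_force: [0.6, 0.2, 2.4]
opening: -0.002
finger_force: 1.0
```

Contact came at about z=0.100. Now rolling the first half gently.

Emit:
arm_command(
  rows=[
    [0, 0, -0.03, 0],
    [0.2, 0.03, -0.03, 0],
    [0.4, 0.06, -0.03, 0],
    [0.6, 0.09, -0.03, 0],
    [0.8, 0.13, -0.03, 0],
    [1.0, 0.16, -0.03, 0],
    [1.2, 0.19, -0.03, 0],
    [1.4, 0.22, -0.03, 0],
    [1.6, 0.25, -0.03, 0],
    [1.8, 0.28, -0.03, 0],
    [2.0, 0.31, -0.03, 0],
    [2.0, 0.31, -0.03, 0],
  ],
)

```text
time_s: 5.65
tcp_pos: [0.56, -0.1675, 0.0992]
tcp_rot: [[-0.157, 0.988, 0.0], [0.988, 0.157, 0.0], [0.0, 0.0, -1.0]]
wrist_force: [0.6, 1.6, 5.5]
opening: -0.004
finger_force: 2.8
```

Emit:
arm_command(
  rows=[
    [0.2, 0.03, 0, 0],
    [0.4, 0.06, 0.02, 0],
    [0.6, 0.09, 0.03, 0],
    [0.8, 0.13, 0.04, 0],
    [1.0, 0.16, 0.05, 0],
    [1.2, 0.19, 0.06, 0],
    [1.4, 0.22, 0.07, 0],
    [1.6, 0.25, 0.08, 0],
    [1.8, 0.28, 0.09, 0],
    [2.0, 0.31, 0.1, 0],
    [2.2, 0.35, 0.1, 0],
    [2.2, 0.35, 0.1, 0],
  ],
)

```text
time_s: 6.85
tcp_pos: [0.5816, -0.1639, 0.0993]
tcp_rot: [[-0.157, 0.988, -0.001], [0.988, 0.157, 0.0], [0.0, -0.001, -1.0]]
wrist_force: [0.9, -0.7, -0.3]
opening: -0.0
finger_force: 0.0
```

Emit:
arm_command(
  rows=[
    [0.1, 0.02, 0, 0],
    [0.2, 0.03, 0, 0],
    [0.3, 0.05, 0, 0],
    [0.3, 0.05, 0, 0],
  ],
)

```text
time_s: 7.25
tcp_pos: [0.5847, -0.1636, 0.0999]
tcp_rot: [[-0.157, 0.988, -0.0], [0.988, 0.157, -0.0], [-0.0, -0.0, -1.0]]
wrist_force: [0.6, -0.4, 0.3]
opening: -0.002
finger_force: 0.0
```

Emit:
arm_command(
  rows=[
    [0, 0, 1, 0],
    [0, 0, 3, 0],
    [-2, 0, 6, 0],
    [-5, 1, 9, 0],
    [-8, 3, 11, 0],
    [-9, 4, 12, 0],
    [-9, 4, 12, 0],
    [-9, 4, 12, 0],
  ],
)

```text
time_s: 8.05
tcp_pos: [0.4952, -0.1237, 0.2199]
tcp_rot: [[-0.158, 0.987, 0.001], [0.987, 0.158, -0.0], [-0.0, 0.001, -1.0]]
wrist_force: [0.3, 0.5, -0.9]
opening: -0.005
finger_force: 0.0
```

```bash
python3 - <<'E'
from h import *
np.set_printoptions(precision=4,suppress=True)
c=arm.camera_params("wrist"); p=arm.snapshot("wrist"); np.save("w1.npy",c["pose"])
cv2.imwrite("pics/w1.png",cv2.resize(p[:,:,::-1],(800,600),interpolation=cv2.INTER_CUBIC))
E
```

```text
(no output)
```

View pics/w1.png

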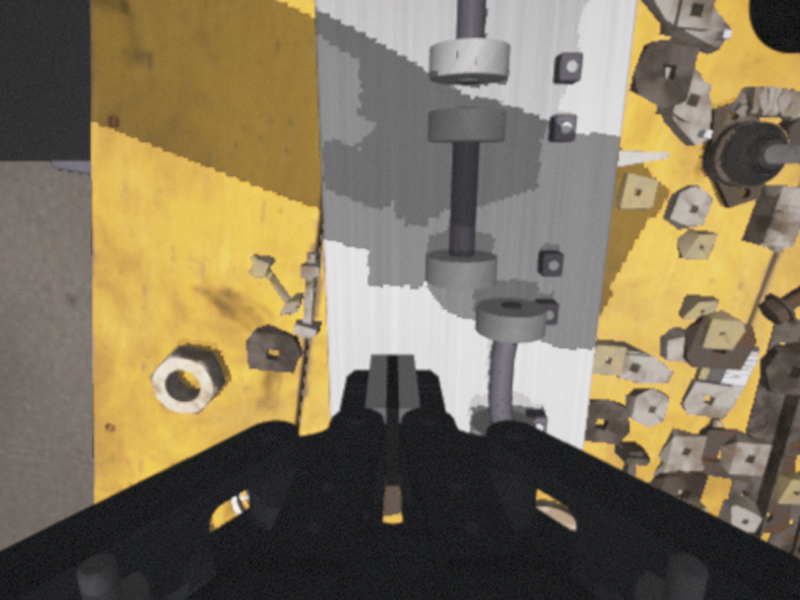

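In the picture lane 3's shaft has moved: its far land is at (511,315), close to the block at (547,311), and its neck looks visibly bowed. Lanes 2 and 1 are still at their starts.

```bash
python3 - <<'E'
from h import *
np.set_printoptions(precision=4,suppress=True)
c=arm.camera_params("wrist"); c["pose"]=np.load("w1.npy"); s=.64
for u,v,z in[(511,315,.088),(475,318,.088),(546,318,.088),(466,125,.088),(461,270,.088),(465,145,.091),(461,250,.091),(547,304,.08),(551,258,.08),(565,122,.08),(569,60,.08),(470,60,.088),(491,400,.095),(513,400,.095)]: print(u,v,z,hit(c,u*s,v*s,z))
E
```

```text
511 315 0.088 [ 0.5665 -0.1308  0.088 ]
475 318 0.088 [ 0.5463 -0.1359  0.088 ]
546 318 0.088 [ 0.587  -0.1294  0.088 ]
466 125 0.088 [ 0.52   -0.0331  0.088 ]
461 270 0.088 [ 0.5327 -0.1093  0.088 ]
465 145 0.091 [ 0.5211 -0.043   0.091 ]
461 250 0.091 [ 0.5299 -0.0976  0.091 ]
547 304 0.08 [ 0.5885 -0.123   0.08  ]
551 258 0.08 [ 0.584  -0.0957  0.08  ]
565 122 0.08 [ 0.5731 -0.0225  0.08  ]
569 60 0.08 [0.5674 0.0073 0.08  ]
470 60 0.088 [ 0.5158 -0.0024  0.088 ]
491 400 0.095 [ 0.5646 -0.1825  0.095 ]
513 400 0.095 [ 0.5775 -0.1804  0.095 ]
```

Lane 3 travelled about 30 mm with its neck rising, so it is probably the bent one and near its stop. On to lane 2.

Emit:
arm_command(
  rows=[
    [1.2, 2.6, -1, 0],
    [2.45, 5.35, -3, 0],
    [2.45, 5.35, -6, 0],
    [2.45, 5.35, -9, 0],
    [2.45, 5.35, -10.7, 0],
    [2.45, 5.35, -11.3, 0],
    [2.45, 5.35, -11.5, 0],
    [2.45, 5.35, -11.6, 0],
    [2.45, 5.35, -11.6, 0],
    [2.45, 5.35, -11.6, 0],
  ],
)

```text
time_s: 9.1
tcp_pos: [0.5196, -0.0702, 0.1049]
tcp_rot: [[-0.157, 0.988, 0.001], [0.988, 0.157, -0.0], [-0.0, 0.001, -1.0]]
wrist_force: [-0.9, 0.5, -0.5]
opening: 0.002
finger_force: 0.0
```

Emit:
arm_command(
  rows=[
    [0, 0, -0.1, 0],
    [0, 0, -0.15, 0],
    [0, 0, -0.15, 0],
    [0, 0, -0.15, 0],
  ],
)

```text
time_s: 9.5
tcp_pos: [0.5192, -0.0701, 0.1027]
tcp_rot: [[-0.157, 0.988, 0.0], [0.988, 0.157, -0.0], [-0.0, 0.0, -1.0]]
wrist_force: [-0.6, -1.5, 1.1]
opening: 0.002
finger_force: 0.6
```

Contact came at 0.103, so this neck is true and lane 3 is the bent one. Rolling lane 2.

Emit:
arm_command(
  rows=[
    [0, 0, -0.05, 0],
    [0, 0, -0.1, 0],
    [0.2, 0.03, -0.1, 0],
    [0.4, 0.06, -0.1, 0],
    [0.6, 0.09, -0.1, 0],
    [0.8, 0.13, -0.1, 0],
    [1.0, 0.16, -0.1, 0],
    [1.2, 0.19, -0.1, 0],
    [1.4, 0.22, -0.1, 0],
    [1.6, 0.25, -0.1, 0],
    [1.8, 0.28, -0.1, 0],
    [1.9, 0.3, -0.1, 0],
  ],
)

```text
time_s: 10.7
tcp_pos: [0.5383, -0.0671, 0.1015]
tcp_rot: [[-0.157, 0.988, 0.0], [0.988, 0.157, -0.0], [-0.0, 0.0, -1.0]]
wrist_force: [-0.1, -0.5, 4.0]
opening: 0.004
finger_force: 2.3
```

Emit:
arm_command(
  rows=[
    [0.2, 0.03, 0, 0],
    [0.4, 0.06, 0, 0],
    [0.6, 0.09, 0, 0],
    [0.8, 0.13, 0, 0],
    [1.0, 0.16, 0, 0],
    [1.2, 0.19, 0, 0],
    [1.4, 0.22, 0, 0],
    [1.6, 0.25, 0, 0],
    [1.8, 0.28, 0, 0],
    [1.9, 0.3, 0, 0],
    [1.95, 0.31, 0, 0],
    [1.95, 0.31, 0, 0],
  ],
)

```text
time_s: 11.9
tcp_pos: [0.5577, -0.064, 0.1015]
tcp_rot: [[-0.157, 0.988, 0.0], [0.988, 0.157, 0.0], [-0.0, 0.0, -1.0]]
wrist_force: [-0.2, -1.1, 4.5]
opening: -0.0
finger_force: 2.3
```

Emit:
arm_command(
  rows=[
    [0.1, 0.02, 0, 0],
    [0.2, 0.03, 0, 0],
    [0.3, 0.05, 0, 0],
    [0.3, 0.05, 0, 0],
  ],
)

```text
time_s: 12.3
tcp_pos: [0.5601, -0.0635, 0.1012]
tcp_rot: [[-0.157, 0.988, -0.001], [0.988, 0.157, 0.0], [0.0, -0.001, -1.0]]
wrist_force: [-3.2, -0.8, 6.4]
opening: -0.002
finger_force: 2.6
```

Lane 2 has reached its stop: horizontal reaction 3 N, no wobble. Now lane 1.

Emit:
arm_command(
  rows=[
    [0, 0, 1, 0],
    [0, 0, 3.5, 0],
    [-2, 3, 4, 0],
    [-4, 6.5, 4, 0],
    [-5.77, 9.7, 4, 0],
    [-5.77, 9.7, 3, 0],
    [-5.77, 9.7, 1.5, 0],
    [-5.77, 9.7, 0.8, 0],
    [-5.77, 9.7, 0.5, 0],
    [-5.77, 9.7, 0.4, 0],
    [-5.77, 9.7, 0.4, 0],
  ],
)

```text
time_s: 13.4
tcp_pos: [0.5031, 0.033, 0.1054]
tcp_rot: [[-0.156, 0.988, -0.0], [0.988, 0.156, -0.0], [0.0, -0.0, -1.0]]
wrist_force: [-0.0, 0.1, 0.4]
opening: 0.001
finger_force: 0.0
```

Emit:
arm_command(
  rows=[
    [0, 0, -0.1, 0],
    [0, 0, -0.2, 0],
    [0, 0, -0.2, 0],
    [0, 0, -0.2, 0],
  ],
)

```text
time_s: 13.8
tcp_pos: [0.503, 0.0335, 0.1036]
tcp_rot: [[-0.157, 0.988, 0.0], [0.988, 0.157, -0.0], [-0.0, 0.0, -1.0]]
wrist_force: [-0.7, -0.8, -0.3]
opening: -0.002
finger_force: 0.0
```

Emit:
arm_command(
  rows=[
    [0, 0, -0.1, 0],
    [0, 0, -0.18, 0],
    [0, 0, -0.18, 0],
    [0, 0, -0.18, 0],
  ],
)

```text
time_s: 14.2
tcp_pos: [0.5031, 0.0336, 0.102]
tcp_rot: [[-0.157, 0.988, 0.001], [0.988, 0.157, 0.0], [-0.0, 0.001, -1.0]]
wrist_force: [0.4, -0.5, 3.6]
opening: -0.0
finger_force: 1.6
```

Emit:
arm_command(
  rows=[
    [0, 0, 0, 0],
    [0.2, 0.03, 0, 0],
    [0.4, 0.06, 0, 0],
    [0.6, 0.09, 0, 0],
    [0.8, 0.13, 0, 0],
    [1.0, 0.16, 0, 0],
    [1.2, 0.19, 0, 0],
    [1.4, 0.22, 0, 0],
    [1.6, 0.25, 0, 0],
    [1.8, 0.28, 0, 0],
    [1.9, 0.3, 0, 0],
    [1.9, 0.3, 0, 0],
  ],
)

```text
time_s: 15.4
tcp_pos: [0.5221, 0.0365, 0.1016]
tcp_rot: [[-0.157, 0.988, 0.0], [0.988, 0.157, -0.0], [-0.0, 0.0, -1.0]]
wrist_force: [-0.4, 1.3, 4.4]
opening: 0.006
finger_force: 2.0
```

Emit:
arm_command(
  rows=[
    [0.2, 0.03, 0, 0],
    [0.4, 0.06, 0, 0],
    [0.6, 0.09, 0, 0],
    [0.8, 0.13, 0, 0],
    [1.0, 0.16, 0, 0],
    [1.2, 0.19, 0, 0],
    [1.4, 0.22, 0, 0],
    [1.6, 0.25, 0, 0],
    [1.8, 0.28, 0, 0],
    [2.0, 0.31, 0, 0],
    [2.15, 0.34, 0, 0],
    [2.15, 0.34, 0, 0],
  ],
)

```text
time_s: 16.6
tcp_pos: [0.5433, 0.0399, 0.1015]
tcp_rot: [[-0.157, 0.988, -0.001], [0.988, 0.157, -0.0], [-0.0, -0.001, -1.0]]
wrist_force: [-1.6, 0.4, 4.5]
opening: 0.002
finger_force: 2.2
```

Emit:
arm_command(
  rows=[
    [0.1, 0.02, 0, 0],
    [0.2, 0.03, 0, 0],
    [0.2, 0.03, 0, 0],
  ],
)

```text
time_s: 16.9
tcp_pos: [0.5453, 0.0401, 0.1016]
tcp_rot: [[-0.157, 0.988, -0.0], [0.988, 0.157, -0.0], [-0.0, -0.0, -1.0]]
wrist_force: [-1.8, 0.1, 4.6]
opening: 0.0
finger_force: 2.1
```

Emit:
arm_command(
  rows=[
    [0, 0, 1, 0],
    [0, 0, 3.5, 0],
    [-3, -3, 6, 0],
    [-5, -7, 9, 0],
    [-6, -11, 10.5, 0],
    [-6, -13, 11, 0],
    [-6, -13, 11, 0],
    [-6, -13, 11, 0],
  ],
)

```text
time_s: 17.7
tcp_pos: [0.4855, -0.0899, 0.2118]
tcp_rot: [[-0.156, 0.988, 0.0], [0.988, 0.156, 0.0], [0.0, 0.0, -1.0]]
wrist_force: [-0.1, 0.7, 0.4]
opening: -0.001
finger_force: 0.0
```

```bash
python3 - <<'E'
from h import *
np.set_printoptions(precision=4,suppress=True)
print(arm.observe()["tcp_pos"])
c=arm.camera_params("wrist"); p=arm.snapshot("wrist"); np.save("w2.npy",c["pose"])
cv2.imwrite("pics/w2.png",cv2.resize(p[:,:,::-1],(800,600),interpolation=cv2.INTER_CUBIC))
E
```

```text
[ 0.4855 -0.0899  0.2118]
```

View pics/w2.png

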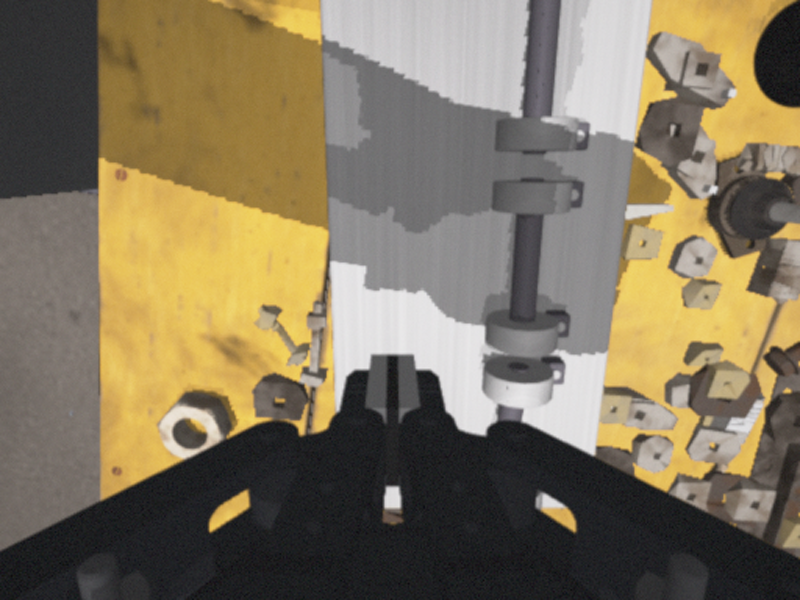

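All three shafts line up against their stop blocks: lane 2 lands at (533,195) and (523,332), lane 3's far land at (518,383), with blocks touching on their right. Next, straddle lane 3's neck and nudge it forward to make sure it is seated.

Emit:
arm_command(
  rows=[
    [3, -3, 0, 0],
    [6, -6, 0, 0],
    [8.65, -8.1, -1, 0],
    [8.65, -8.1, -4, 0],
    [8.65, -8.1, -7, 0],
    [8.65, -8.1, -10, 0],
    [8.65, -8.1, -11.5, 0],
    [8.65, -8.1, -12.3, 0],
    [8.65, -8.1, -12.5, 0],
    [8.65, -8.1, -12.5, 0],
    [8.65, -8.1, -12.5, 0],
  ],
  claw=0,
)

```text
time_s: 18.85
tcp_pos: [0.5726, -0.1709, 0.0882]
tcp_rot: [[-0.157, 0.988, 0.002], [0.988, 0.157, -0.001], [-0.001, 0.002, -1.0]]
wrist_force: [-0.4, -0.7, 1.0]
opening: 0.5
finger_force: 0.0
```

Emit:
arm_command(
  rows=[
    [0.1, 0.02, 0, 0],
    [0.2, 0.03, 0, 0],
    [0.3, 0.05, 0, 0],
    [0.4, 0.06, 0, 0],
    [0.5, 0.08, 0, 0],
    [0.6, 0.09, 0, 0],
    [0.7, 0.11, 0, 0],
    [0.7, 0.11, 0, 0],
  ],
)

```text
time_s: 19.65
tcp_pos: [0.579, -0.1696, 0.0867]
tcp_rot: [[-0.157, 0.988, -0.0], [0.988, 0.157, 0.0], [0.0, -0.0, -1.0]]
wrist_force: [-0.1, -0.7, 0.7]
opening: 0.502
finger_force: 0.0
```

Emit:
arm_command(
  rows=[
    [0.1, 0.02, 0, 0],
    [0.2, 0.03, 0, 0],
    [0.3, 0.05, 0, 0],
    [0.3, 0.05, 0, 0],
  ],
)

```text
time_s: 20.05
tcp_pos: [0.582, -0.1692, 0.0867]
tcp_rot: [[-0.157, 0.988, -0.0], [0.988, 0.157, -0.0], [-0.0, -0.0, -1.0]]
wrist_force: [-0.7, 0.6, -0.1]
opening: 0.501
finger_force: 0.0
```

Emit:
arm_command(
  rows=[
    [0.1, 0.02, 0, 0],
    [0.2, 0.03, 0, 0],
    [0.3, 0.05, 0, 0],
    [0.3, 0.05, 0, 0],
  ],
)

```text
time_s: 20.45
tcp_pos: [0.5838, -0.1688, 0.0863]
tcp_rot: [[-0.157, 0.988, -0.003], [0.988, 0.157, -0.0], [0.0, -0.003, -1.0]]
wrist_force: [-5.6, -1.1, 1.7]
opening: 0.502
finger_force: 3.1
```

It is seated: the contact was stiff at 5.6 N, with the neck's rear face where expected. Centring and gripping.

Emit:
arm_command(
  rows=[
    [-0.5, -0.08, 0, 0],
    [-1.0, -0.16, 0, 0],
    [-1.5, -0.24, 0, 0],
    [-1.5, -0.24, 0, 0],
    [-1.5, -0.24, 0, 0],
  ],
)

```text
time_s: 20.95
tcp_pos: [0.57, -0.1712, 0.087]
tcp_rot: [[-0.157, 0.988, 0.001], [0.988, 0.157, -0.0], [-0.0, 0.001, -1.0]]
wrist_force: [-0.7, -0.5, 0.7]
opening: 0.499
finger_force: 0.0
```

Emit:
arm_command(
  rows=[
    [0, 0, 0, 0],
    [0, 0, 0, 0],
    [0, 0, 0, 0],
    [0, 0, 0, 0],
    [0, 0, 0, 0],
    [0, 0, 0, 0],
    [0, 0, 0, 0],
    [0, 0, 0, 0],
  ],
  claw=-1,
  squeeze=40,
)

```text
time_s: 21.75
tcp_pos: [0.5695, -0.1711, 0.0865]
tcp_rot: [[-0.157, 0.988, -0.001], [0.988, 0.157, -0.0], [0.0, -0.001, -1.0]]
wrist_force: [-5.8, -0.5, 0.7]
opening: 0.141
finger_force: 38.9
```

Emit:
arm_command(
  rows=[
    [0, 0, 0.3, 0],
    [0, 0, 0.8, 0],
    [0, 0, 2, 0],
    [0, 0, 4, 0],
    [0, 0, 7, 0],
    [0, 0, 10, 0],
    [0, 0, 12, 0],
    [0, 0, 13, 0],
    [0, 0, 13, 0],
  ],
)

```text
time_s: 22.65
tcp_pos: [0.5706, -0.1712, 0.2185]
tcp_rot: [[-0.157, 0.988, 0.003], [0.988, 0.157, -0.001], [-0.001, 0.003, -1.0]]
wrist_force: [-0.3, 0.7, -3.1]
opening: 0.142
finger_force: 39.1
```

Emit:
arm_command(
  rows=[
    [-1, 3, 0, 0],
    [-2, 7, 0, 0],
    [-3, 11, 0, 0],
    [-4, 15, 0, 0],
    [-4, 19, 0, 0],
    [-4, 23, 0, 0],
    [-4, 27, 0, 0],
    [-3, 31, 0, 0],
    [-3, 34, 0, 0],
    [-3, 35, 0, 0],
    [-3, 35, 0, 0],
    [-3, 35, 0, 0],
  ],
)

```text
time_s: 23.85
tcp_pos: [0.5397, 0.1782, 0.2161]
tcp_rot: [[-0.157, 0.988, -0.001], [0.988, 0.157, -0.001], [-0.001, -0.001, -1.0]]
wrist_force: [-0.3, -0.5, -3.6]
opening: 0.143
finger_force: 39.5
```

```bash
python3 - <<'E'
from h import *
np.set_printoptions(precision=4,suppress=True)
print(arm.observe()["tcp_pos"])
c=arm.camera_params("wrist"); p=arm.snapshot("wrist"); np.save("w3.npy",c["pose"])
cv2.imwrite("pics/w3.png",cv2.resize(p[:,:,::-1],(800,600),interpolation=cv2.INTER_CUBIC))
E
```

```text
[0.5397 0.1782 0.2161]
```

View pics/w3.png

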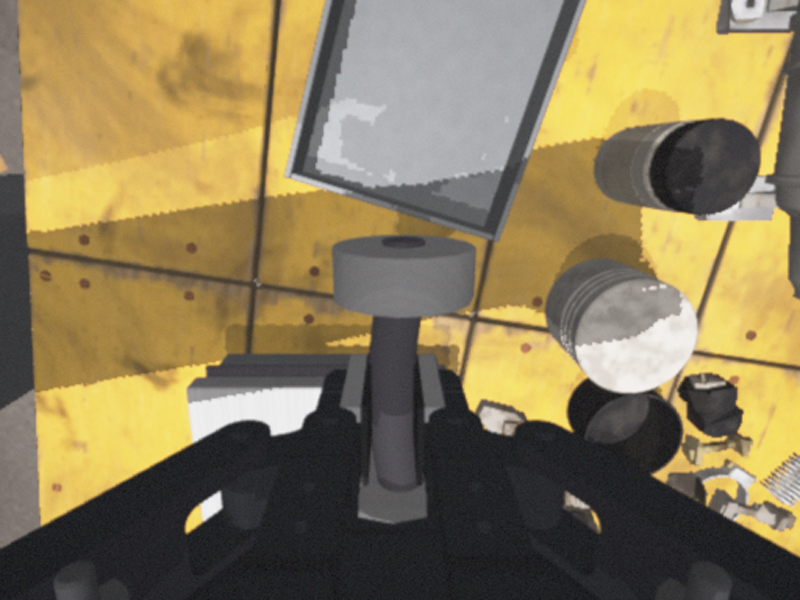

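The bent shaft is held, with its bow visible. The tray's near rim corners are at (287,176) and (497,239), its left edge reaches (326,0) and its right edge (585,0).

```bash
python3 - <<'E'
from h import *
np.set_printoptions(precision=4,suppress=True)
c=arm.camera_params("wrist"); c["pose"]=np.load("w3.npy"); s=.64
a,b,l,r=[hit(c,u*s,v*s,.045)[:2] for u,v in[(287,176),(497,239),(326,0),(585,0)]]
print(a,b,l,r,np.linalg.norm(b-a))
x=(b-a)/np.linalg.norm(b-a); y=(l-a)/np.linalg.norm(l-a)+(r-b)/np.linalg.norm(r-b); y/=np.linalg.norm(y)
print(np.arctan2(x[1],x[0]),np.arctan2(-y[0],y[1])); print((a+b)/2+.085*y)
E
```

```text
[0.4671 0.2255] [0.6026 0.208 ] [0.479  0.3243] [0.622  0.3473] 0.13658854773492066
-0.12899590272367947 -0.12916132399864946
[0.5458 0.3011]
```

Emit:
arm_command(
  rows=[
    [0.5, 4, 0, -0.14],
    [1, 8, 0, -0.286],
    [1.3, 11.5, 0, -0.286],
    [1.3, 11.5, -3, -0.286],
    [1.3, 11.5, -7, -0.286],
    [1.3, 11.5, -11, -0.286],
    [1.3, 11.5, -14, -0.286],
    [1.3, 11.5, -16, -0.286],
    [1.3, 11.5, -17.5, -0.286],
    [1.3, 11.5, -18.3, -0.286],
    [1.3, 11.5, -18.3, -0.286],
    [1.3, 11.5, -18.3, -0.286],
  ],
)

```text
time_s: 25.1
tcp_pos: [0.5536, 0.2939, 0.0348]
tcp_rot: [[0.128, 0.992, 0.001], [0.992, -0.128, 0.001], [0.001, 0.001, -1.0]]
wrist_force: [-0.6, 0.7, -1.9]
opening: 0.143
finger_force: 39.6
```

Emit:
arm_command(
  rows=[
    [0, 0, -0.2, 0],
    [0, 0, -0.4, 0],
    [0, 0, -0.5, 0],
    [0, 0, -0.5, 0],
  ],
)

```text
time_s: 25.5
tcp_pos: [0.5529, 0.2939, 0.0287]
tcp_rot: [[0.128, 0.992, -0.0], [0.992, -0.128, -0.0], [-0.0, -0.0, -1.0]]
wrist_force: [-0.5, -0.7, -2.7]
opening: 0.142
finger_force: 39.6
```

Emit:
arm_command(
  rows=[
    [0, 0, -0.2, 0],
    [0, 0, -0.4, 0],
    [0, 0, -0.5, 0],
    [0, 0, -0.5, 0],
  ],
)

```text
time_s: 25.9
tcp_pos: [0.5528, 0.2939, 0.0234]
tcp_rot: [[0.128, 0.992, -0.0], [0.992, -0.128, -0.0], [-0.0, -0.0, -1.0]]
wrist_force: [0.2, 0.3, -2.2]
opening: 0.141
finger_force: 39.6
```

Emit:
arm_command(
  rows=[
    [0, 0, 0, 0],
    [0, 0, 0, 0],
    [0, 0, 0, 0],
    [0, 0, 0, 0],
    [0, 0, 1, 0],
    [0, 0, 3, 0],
    [0, 0, 6, 0],
    [0, 0, 10, 0],
    [-2, -4, 14, 0],
    [-5, -8, 15, 0],
    [-5, -8, 15, 0],
    [-5, -8, 15, 0],
  ],
  claw=-0.3,
)

```text
time_s: 27.1
tcp_pos: [0.5029, 0.2131, 0.1758]
tcp_rot: [[0.129, 0.992, 0.003], [0.992, -0.129, 0.001], [0.002, 0.003, -1.0]]
wrist_force: [1.8, 0.5, -0.4]
opening: 0.346
finger_force: 0.0
```

```bash
python3 - <<'E'
from h import *
print(arm.observe()["tcp_pos"])
w=arm.snapshot("wrist"); s=arm.snapshot("scene")[150:280,200:330]
cv2.imwrite("pics/fin.png",np.hstack([cv2.resize(w,(448,336)),cv2.resize(s,(336,336),interpolation=cv2.INTER_CUBIC)])[:,:,::-1])
E
```

```text
[0.50289737 0.21314517 0.17575237]
```

View pics/fin.png

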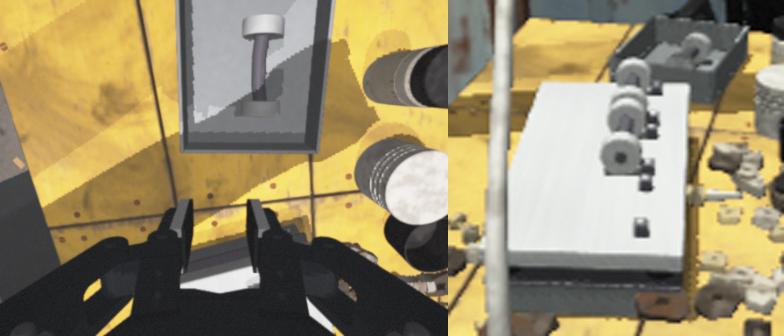

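The bent shaft lies in the tray (wrist half, about (262,65)), both true shafts lie against their stops, and the robot is clear of everything. Handing in.

```bash
python3 -c "
from workcell import arm
print(arm.job_done())"
```

```text
the job is handed in; nothing more can be done
None
```

I rolled all three shafts to their stops, put the bent one (lane 3) in the scrap tray, left the two true ones against their stops, and handed the job in at about 27 s; no verdict came back.

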